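Check the curd wheels at the camera and stand them on display

ROBOT

A 6-joint arm with a two-finger parallel gripper is mounted at the origin on a cart in front of the work surface, level with it; the furniture and walls round the work are solid. World frame = base frame: x ahead of the robot, y to its left, z up, the work surface at z = 0. Lengths are in m, angles in degrees, forces in N, time in s.
With the tool pointing down it reaches from about 0.4 to 0.825 m from the base axis. Payload 7 kg.
Tool frame: the origin (TCP) lies midway between the tips of the shut fingers; the grasp point (between the pads) lies 19 mm behind it; z points along the fingers, y is the line along which they close (so a half turn about z gives the same grasp; the last joint's range is limited). The gripper opens to 88 mm and grips with 3 to 60 N. Pads are 19 mm wide; open, the fingers measure 130 mm over their backs; the gripper's body (78 mm by 193 mm) begins 47 mm behind the grasp point.
Start: joints at [88.929, 20.546, 0.682, 0, -70.136, -16.507], TCP at [0.204, 0.643, 0.227] pointing down, gripper open.
Joint ranges: [-176.03, 176.03], [-82.01, 121.73], [-58.28, 71.71], [-173.87, 95.51], [-174.79, -0.11], [-173.66, 173.66]. Speed limits (degrees/s): [136.94, 136.94, 172.46, 180, 180, 180].

INTERFACE

Orientations are given as a 3x3 rotation matrix whose columns are the frame's x, y, z axes.
In Python, from rig import robot gives the robot as it stands. Calls block until the motion is done:
- robot.goto(position, orientation): joint-space move of the TCP to a pose.
- robot.servo_line(position, ori=None, speed=0.15): straight line of the TCP; ori=None keeps the orientation; speed is the mean speed in m/s.
- robot.movej(angles): joint-space move.
- robot.move_gripper(opening): opening from 0.0 (shut) to 1.0 (fully open); the grip force is fixed at half the most; returns when the fingers have stopped.
- robot.dwell(seconds).
- robot.ik(position, orientation): joint angles nearest the present ones, or None.
- robot.grab_frame(name): name is "scene" or "side" or "wrist"; returns (picture, depth): 384x512x3 uint8, red, green, blue; 384x512 float32, m along the optical axis (not along the pixel's ray), 0 where there is no reading.
- robot.camera_info(name): a dict with "vfov" (degrees; the focal length in pixels is half the picture's height over the tangent of half this angle, whatever the lens; pixels are square), "cx", "cy" (the principal point, pixels), "view" (4x4, takes a point from world to camera coordinates); the wrist camera has in their place "T_tool_cam" (4x4, takes a point from camera to tool coordinates, whose origin is the TCP and whose axes are the flange's). Camera axes: x right, y down, z forward; pixel columns grow to the right and rows downward; lengths in m; the calibration is good to about 2 mm. The wrist camera is an equidistant fisheye: a pixel r from the principal point sees the ray r / f radians off the axis. A picture is of the moment at which its call begins: read the wrist's pose just before it. camera_info takes no time and is no camera call.
A pose or a line that the arm cannot do raises robot.Unreachable and nothing moves.
- robot.job_done(): hands the job in; it is judged then, once.
Readings, each from a call of its own:
- robot.read_t(): time.
- robot.read_qpos(): joint angles.
- robot.read_qvel(): joint speeds.
- robot.read_effort(): joint torques, N m.
- robot.read_position(): TCP position.
- robot.read_tcp_rot(): TCP orientation.
- robot.read_force(): force on the tool from outside, world axes, zero at the start.
- robot.read_ft_torque(): the same for the moment, N m.
- robot.read_grip_width(): opening from 0.0 (shut) to 1.0 (fully open).
- robot.read_finger_force(): force on a finger pad.
Only numpy, scipy, OpenCV 4.12 (cv2) and the standard library are available. Lean on these libraries where they do the work, as an engineer would, in place of code of your own. Each camera call takes 0.05 s, during which the arm holds its last target. There are 200 camera calls.

TASK

Switch on the camera's ring light, then take the banded curd wheels from the wooden rack in order of age - blue band first, then orange, then red; one may be missing today - and hold each one still for a second about 13 cm straight in front of the lens: first its labelled face, then its edge, then its plain back. After its check stand each wheel on edge in a free slot of the marble rack, all the way down, without taking out the wheel that already stands there or touching the camera. When all are on display, switch the ring light off.

Things in the scene. Friction and masses are not known exactly. Their poses are not given: they have to be found in the camera images.
- board_rack: wooden-board plate rack on the left where the wheels to be checked stand on edge in a row: board 118 (x) x 222 (y) x 10 mm, loose but heavy (1.5 kg). Origin under the board's centre, z up, y along the row. Three slots at y = +72, 0, -72 mm. In each slot two round rails along y (10 mm thick, at x = +-34 mm, their axes 20 mm up) cradle the wheel, and two upright steel wire hoops (6 mm wire, 98 mm wide in x, tops 78 mm up) leave 45 mm free between them in y.
- display_rack: plate rack of the same make on the right with a pale marble board 118 x 294 x 10 mm and four slots at y = +108, +36, -36, -108 mm; loose, 1.5 kg. Origin under the board's centre, z up, y along the row. Same rails, hoops and heights as the wooden rack; in one of its slots a wheel already stands.
- camera_head: head of the fixed inspection camera behind the racks: black camera with a white ring light (93 mm outer diameter) on a thin post over a black foot (105 x 115 mm). Fragile, not to be touched. Origin on the table under the foot, z up; the lens looks along -y (to the right along the counter), its middle 232 mm up. A black switch box (56 x 44 x 30 mm) at x = -45, y = -190 mm carries the toggle.
- lens (a point): centre of the lens's front glass; the camera looks along this frame's -y (to the right, with a little yaw), x points away from the robot, z up. The head reaches from 2 mm in front of this point to 83 mm behind it, and 47 mm to every side.
- switch_tip (a point): centre of the white 17 mm ball at the end of the toggle, 66 mm from its hinge; the hinge (along the camera's y) lies on the switch box's top, 30 mm above the table.
- light_switch (a joint): toggle switch of the ring light, rad: 0 = off, the toggle leans 0.5 rad from vertical towards the robot (-x of the camera frame); 1.0 = on, it leans 0.5 rad away (+x). It stays where it is put and takes about 1 N at the tip.
- wheel_blue: pale pressed curd wheel with a blue band round its fluted rim, 115 mm in diameter, 35 mm thick, up to 0.4 kg, standing on edge. Its y runs along the wheel's axis, from the plain back to the labelled face; the label is white and round (42 mm) with a blue dot. Its origin is a point of the rim (at the start the lowest).
- wheel_blue_center (a point): centre of the blue-banded wheel; axes as the wheel's. Standing in a slot it is about 72 mm (+-5) above the rack's underside.
- wheel_orange: pale pressed curd wheel with an orange band round its fluted rim, 110 mm in diameter, 35 mm thick, up to 0.4 kg, standing on edge. Its y runs along the wheel's axis, from the plain back to the labelled face; the label is white and round (42 mm) with an orange dot. Its origin is a point of the rim (at the start the lowest).
- wheel_orange_center (a point): centre of the orange-banded wheel; axes as the wheel's. Standing in a slot it is about 72 mm (+-5) above the rack's underside.
- wheel_red: pale pressed curd wheel with a red band round its fluted rim, 120 mm in diameter, 35 mm thick, up to 0.4 kg, standing on edge. Its y runs along the wheel's axis, from the plain back to the labelled face; the label is white and round (42 mm) with a red dot. Its origin is a point of the rim (at the start the lowest).
- wheel_red_center (a point): centre of the red-banded wheel; axes as the wheel's. Standing in a slot it is about 72 mm (+-5) above the rack's underside.
- old_wheel0_center (a point): centre of a curd wheel without a band, 115 mm in diameter, 35 mm thick, with a white label; if present it was checked earlier and stands on edge in slot 0 of the marble rack. y along its axis.
- display_rack_slot0 (a point): place of a wheel's centre when it stands in slot 0 of the marble rack (0 = leftmost, +y end), 72.5 mm above the rack's underside; axes as the rack's: a wheel's axis lies along y.
- old_wheel1_center (a point): centre of a curd wheel without a band, 115 mm in diameter, 35 mm thick, with a white label; if present it was checked earlier and stands on edge in slot 1 of the marble rack. y along its axis.
- display_rack_slot1 (a point): place of a wheel's centre when it stands in slot 1 of the marble rack (0 = leftmost, +y end), 72.5 mm above the rack's underside; axes as the rack's: a wheel's axis lies along y.
- old_wheel2_center (a point): centre of a curd wheel without a band, 115 mm in diameter, 35 mm thick, with a white label; if present it was checked earlier and stands on edge in slot 2 of the marble rack. y along its axis.
- display_rack_slot2 (a point): place of a wheel's centre when it stands in slot 2 of the marble rack (0 = leftmost, +y end), 72.5 mm above the rack's underside; axes as the rack's: a wheel's axis lies along y.
- old_wheel3_center (a point): centre of a curd wheel without a band, 115 mm in diameter, 35 mm thick, with a white label; if present it was checked earlier and stands on edge in slot 3 of the marble rack. y along its axis.
- display_rack_slot3 (a point): place of a wheel's centre when it stands in slot 3 of the marble rack (0 = leftmost, +y end), 72.5 mm above the rack's underside; axes as the rack's: a wheel's axis lies along y.
- cup_a: yellow butterfat cup, 74 x 88 mm, behind the marble rack; not to be disturbed. Origin under its centre.
- cup_b: yellow butterfat cup, 74 x 80 mm, behind the marble rack; not to be disturbed. Origin under its centre.
- tub_low: lower of two stacked yellow tubs, 118 x 46 mm, at the left; not to be disturbed. Origin under its centre.
- ink: pink and white ink bottle, 33 x 62 mm, at the back; not to be disturbed. Origin under its centre.

How it is judged (in metres and radians):
On the way, in this order (a step that is already met when the one before it is completed fails the run):
1. the ring light is switched on (value of joint light_switch above 0.8 rad), for 0.2 s.
2. the blue-banded wheel is held still before the lens, labelled face square to the lens (y of wheel_blue_center in the frame of lens between -0.175 and -0.085 m and x of wheel_blue_center in the frame of lens between -0.035 and 0.035 m and z of wheel_blue_center in the frame of lens between -0.035 and 0.035 m and angle between the y axis of wheel_blue and the y axis of lens, either way round below 0.22 rad and y of lens in the frame of wheel_blue above 0.05 m and linear speed of wheel_blue below 0.03 m/s), for 0.8 s.
3. the blue-banded wheel is held still before the lens, edge to the lens (y of wheel_blue_center in the frame of lens between -0.175 and -0.085 m and x of wheel_blue_center in the frame of lens between -0.035 and 0.035 m and z of wheel_blue_center in the frame of lens between -0.035 and 0.035 m and angle between the y axis of wheel_blue and the y axis of lens, either way round above 1.35 rad and linear speed of wheel_blue below 0.03 m/s), for 0.8 s.
4. the blue-banded wheel is held still before the lens, plain back square to the lens (y of wheel_blue_center in the frame of lens between -0.175 and -0.085 m and x of wheel_blue_center in the frame of lens between -0.035 and 0.035 m and z of wheel_blue_center in the frame of lens between -0.035 and 0.035 m and angle between the y axis of wheel_blue and the y axis of lens, either way round below 0.22 rad and y of lens in the frame of wheel_blue below -0.05 m and linear speed of wheel_blue below 0.03 m/s), for 0.8 s.
5. the orange-banded wheel is held still before the lens, labelled face square to the lens (y of wheel_orange_center in the frame of lens between -0.175 and -0.085 m and x of wheel_orange_center in the frame of lens between -0.035 and 0.035 m and z of wheel_orange_center in the frame of lens between -0.035 and 0.035 m and angle between the y axis of wheel_orange and the y axis of lens, either way round below 0.22 rad and y of lens in the frame of wheel_orange above 0.05 m and linear speed of wheel_orange below 0.03 m/s), for 0.8 s.
6. the orange-banded wheel is held still before the lens, edge to the lens (y of wheel_orange_center in the frame of lens between -0.175 and -0.085 m and x of wheel_orange_center in the frame of lens between -0.035 and 0.035 m and z of wheel_orange_center in the frame of lens between -0.035 and 0.035 m and angle between the y axis of wheel_orange and the y axis of lens, either way round above 1.35 rad and linear speed of wheel_orange below 0.03 m/s), for 0.8 s.
7. the orange-banded wheel is held still before the lens, plain back square to the lens (y of wheel_orange_center in the frame of lens between -0.175 and -0.085 m and x of wheel_orange_center in the frame of lens between -0.035 and 0.035 m and z of wheel_orange_center in the frame of lens between -0.035 and 0.035 m and angle between the y axis of wheel_orange and the y axis of lens, either way round below 0.22 rad and y of lens in the frame of wheel_orange below -0.05 m and linear speed of wheel_orange below 0.03 m/s), for 0.8 s.
8. the red-banded wheel is held still before the lens, labelled face square to the lens (y of wheel_red_center in the frame of lens between -0.175 and -0.085 m and x of wheel_red_center in the frame of lens between -0.035 and 0.035 m and z of wheel_red_center in the frame of lens between -0.035 and 0.035 m and angle between the y axis of wheel_red and the y axis of lens, either way round below 0.22 rad and y of lens in the frame of wheel_red above 0.05 m and linear speed of wheel_red below 0.03 m/s), for 0.8 s.
9. the red-banded wheel is held still before the lens, edge to the lens (y of wheel_red_center in the frame of lens between -0.175 and -0.085 m and x of wheel_red_center in the frame of lens between -0.035 and 0.035 m and z of wheel_red_center in the frame of lens between -0.035 and 0.035 m and angle between the y axis of wheel_red and the y axis of lens, either way round above 1.35 rad and linear speed of wheel_red below 0.03 m/s), for 0.8 s.
10. the red-banded wheel is held still before the lens, plain back square to the lens (y of wheel_red_center in the frame of lens between -0.175 and -0.085 m and x of wheel_red_center in the frame of lens between -0.035 and 0.035 m and z of wheel_red_center in the frame of lens between -0.035 and 0.035 m and angle between the y axis of wheel_red and the y axis of lens, either way round below 0.22 rad and y of lens in the frame of wheel_red below -0.05 m and linear speed of wheel_red below 0.03 m/s), for 0.8 s.
At the end, for the whole second after the job is handed in: Toggle off (< 0.25 rad); each banded wheel at rest, released, on edge in a marble-rack slot (centre within 15 mm sideways and 10 mm in height of the slot point, axis within 0.2 rad of the row); the earlier wheel still in its slot; rack level (value of joint light_switch below 0.25 rad and ((horizontal distance between wheel_blue_center and display_rack_slot0 below 0.015 m and z of wheel_blue_center in the frame of display_rack_slot0 between -0.01 and 0.01 m and angle between the y axis of wheel_blue_center and the y axis of display_rack, either way round below 0.2 rad) or (horizontal distance between wheel_blue_center and display_rack_slot1 below 0.015 m and z of wheel_blue_center in the frame of display_rack_slot1 between -0.01 and 0.01 m and angle between the y axis of wheel_blue_center and the y axis of display_rack, either way round below 0.2 rad) or (horizontal distance between wheel_blue_center and display_rack_slot2 below 0.015 m and z of wheel_blue_center in the frame of display_rack_slot2 between -0.01 and 0.01 m and angle between the y axis of wheel_blue_center and the y axis of display_rack, either way round below 0.2 rad) or (horizontal distance between wheel_blue_center and display_rack_slot3 below 0.015 m and z of wheel_blue_center in the frame of display_rack_slot3 between -0.01 and 0.01 m and angle between the y axis of wheel_blue_center and the y axis of display_rack, either way round below 0.2 rad)) and linear speed of each of wheel_blue, wheel_orange, wheel_red below 0.03 m/s and contact force between each of wheel_blue, wheel_orange, wheel_red and the fingers below 0.2 N and ((horizontal distance between wheel_orange_center and display_rack_slot0 below 0.015 m and z of wheel_orange_center in the frame of display_rack_slot0 between -0.01 and 0.01 m and angle between the y axis of wheel_orange_center and the y axis of display_rack, either way round below 0.2 rad) or (horizontal distance between wheel_orange_center and display_rack_slot1 below 0.015 m and z of wheel_orange_center in the frame of display_rack_slot1 between -0.01 and 0.01 m and angle between the y axis of wheel_orange_center and the y axis of display_rack, either way round below 0.2 rad) or (horizontal distance between wheel_orange_center and display_rack_slot2 below 0.015 m and z of wheel_orange_center in the frame of display_rack_slot2 between -0.01 and 0.01 m and angle between the y axis of wheel_orange_center and the y axis of display_rack, either way round below 0.2 rad) or (horizontal distance between wheel_orange_center and display_rack_slot3 below 0.015 m and z of wheel_orange_center in the frame of display_rack_slot3 between -0.01 and 0.01 m and angle between the y axis of wheel_orange_center and the y axis of display_rack, either way round below 0.2 rad)) and ((horizontal distance between wheel_red_center and display_rack_slot0 below 0.015 m and z of wheel_red_center in the frame of display_rack_slot0 between -0.01 and 0.01 m and angle between the y axis of wheel_red_center and the y axis of display_rack, either way round below 0.2 rad) or (horizontal distance between wheel_red_center and display_rack_slot1 below 0.015 m and z of wheel_red_center in the frame of display_rack_slot1 between -0.01 and 0.01 m and angle between the y axis of wheel_red_center and the y axis of display_rack, either way round below 0.2 rad) or (horizontal distance between wheel_red_center and display_rack_slot2 below 0.015 m and z of wheel_red_center in the frame of display_rack_slot2 between -0.01 and 0.01 m and angle between the y axis of wheel_red_center and the y axis of display_rack, either way round below 0.2 rad) or (horizontal distance between wheel_red_center and display_rack_slot3 below 0.015 m and z of wheel_red_center in the frame of display_rack_slot3 between -0.01 and 0.01 m and angle between the y axis of wheel_red_center and the y axis of display_rack, either way round below 0.2 rad)) and horizontal distance between old_wheel0_center and display_rack_slot0 below 0.015 m and z of old_wheel0_center in the frame of display_rack_slot0 between -0.01 and 0.01 m and angle between the y axis of each of old_wheel0_center, old_wheel1_center, old_wheel2_center, old_wheel3_center and the y axis of display_rack, either way round below 0.2 rad and horizontal distance between old_wheel1_center and display_rack_slot1 below 0.015 m and z of old_wheel1_center in the frame of display_rack_slot1 between -0.01 and 0.01 m and horizontal distance between old_wheel2_center and display_rack_slot2 below 0.015 m and z of old_wheel2_center in the frame of display_rack_slot2 between -0.01 and 0.01 m and horizontal distance between old_wheel3_center and display_rack_slot3 below 0.015 m and z of old_wheel3_center in the frame of display_rack_slot3 between -0.01 and 0.01 m and angle between display_rack's own z axis and vertical below 0.05 rad); the robot touches nothing.
It fails at once if the camera or its ring light is struck (contact force between camera_head and anything else above 2 N).
It fails at once if the wheel already on display is taken out (z of any of old_wheel0_center, old_wheel1_center, old_wheel2_center, old_wheel3_center in the frame of display_rack above 0.115 m).
It fails at once if a wheel is held before the lens with the light off (value of joint light_switch below 0.6 rad and distance between any of wheel_blue_center, wheel_orange_center, wheel_red_center and lens below 0.17 m).
It fails at once if a bystander is knocked about (distance of any of cup_a, cup_b, tub_low, ink from where it was at the start of the episode above 0.06 m).
Of wheel_blue, wheel_orange, wheel_red only 2 to 3 are there at a start; the rules pass over those that are not, and their reading is None.
Of old_wheel0, old_wheel1, old_wheel2, old_wheel3 only 1 to 1 are there at a start; the rules pass over those that are not, and their reading is None.
At some moment in a run one of board_rack, display_rack may be knocked a few centimetres aside while the robot is not near it.
It also fails if it takes over 210 s, if anything falls off the work surface, if the arm or the gripper's body presses on something with over 40 N, if the wrist force passes 120 N, or if a joint passes its speed limit or range.

## Working session

There is one attempt and no reset: what is moved stays moved. The work goes in short steps, each a Python script; the robot and the scene stay as the last script left them, time stands still between calls to the robot, and variables do not carry over. Pictures are saved under pics/ and viewed, at most 14 in all, crops included, and the job is handed in when it is done.

```bash
ls; mkdir -p pics; python3 - <<'E'
from rig import robot
import cv2,numpy as np
for n in ("scene","side"):
    p,d=robot.grab_frame(n); np.savez(f"{n}0.npz",p=p,d=d)
    cv2.imwrite(f"pics/{n}0.png",cv2.resize(p[:,:,::-1],(800,600)))
    i=robot.camera_info(n); print(n,i)
print(robot.camera_info("wrist"), robot.read_t(), robot.read_tcp_rot())
E
```

```text
pics
scene {'vfov': 57.405878216120385, 'cx': 254.76239329582364, 'cy': 197.59527774904564, 'view': array([[ 0.60374674, -0.79709404, -0.01144368, -0.226446  ],
       [-0.56100903, -0.41464144, -0.71647843,  0.47888289],
       [ 0.56635566,  0.43899153, -0.69751538,  0.75402982],
       [ 0.        ,  0.        ,  0.        ,  1.        ]])}
side {'vfov': 43.053145044584085, 'cx': 259.33194506571897, 'cy': 186.83645049904158, 'view': array([[-0.9957652 ,  0.08965108, -0.02035576,  0.55600302],
       [ 0.06641129,  0.54836525, -0.83359768,  0.00964115],
       [-0.06357054, -0.83141941, -0.55199688,  1.96652891],
       [ 0.        ,  0.        ,  0.        ,  1.        ]])}
{'vfov': 65.70646984690485, 'cx': 253.6190662785304, 'cy': 194.3801623324635, 'T_tool_cam': array([[ 1.44467195e-03, -9.50445059e-01, -3.10889213e-01,
         8.49432701e-02],
       [ 9.99998934e-01,  1.30775899e-03,  6.48839964e-04,
         6.87303166e-05],
       [-2.10118575e-04, -3.10889820e-01,  9.50445935e-01,
        -1.58856010e-01],
       [ 0.00000000e+00,  0.00000000e+00,  0.00000000e+00,
         1.00000000e+00]])} 0.1 [[ 9.53274117e-01 -3.02106559e-01 -2.91892809e-04]
 [-3.02106658e-01 -9.53273027e-01 -1.45024319e-03]
 [ 1.59874438e-04  1.47066206e-03 -9.99998906e-01]]
```

View pics/scene0.png

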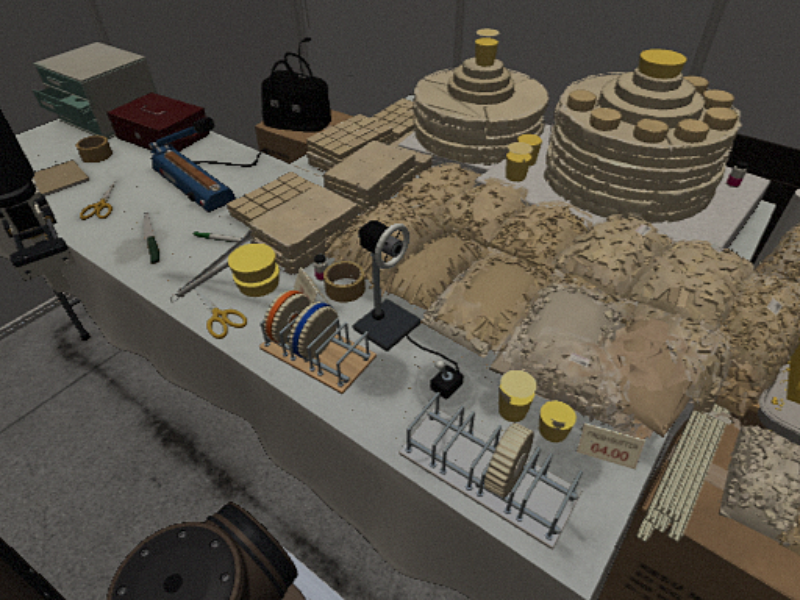

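View pics/side0.png

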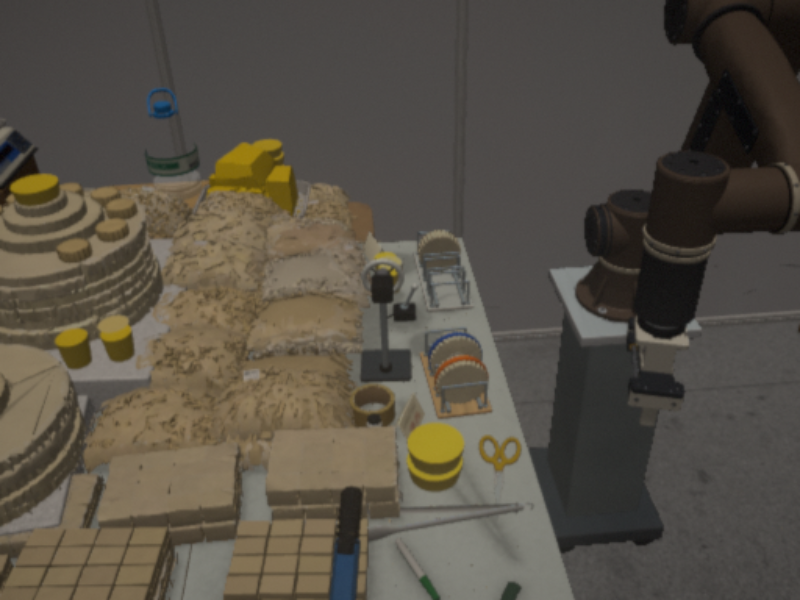

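The scene picture shows orange and blue wheels in the left and middle slots of the wooden rack with no red wheel. An unbanded wheel stands in marble slot 2 at about (508,460). The camera is at (385,245) and the switch at (446,375). Next I deproject points and enlarge.

```bash
cat > h.py <<'E'
import numpy as np,cv2
from rig import robot
def cloud(name,p=None,d=None,pose=None):
    """world point of each pixel (HxWx3), nan where no depth"""
    i=robot.camera_info(name); H,W=d.shape; f=H/2/np.tan(np.radians(i["vfov"]/2))
    v,u=np.mgrid[:H,:W].astype(float); x=(u-i["cx"])/f; y=(v-i["cy"])/f
    if name=="wrist":
        r=np.hypot(x,y)+1e-9; s=np.tan(r)/r; x,y=x*s,y*s; T=pose@i["T_tool_cam"]
    else: T=np.linalg.inv(i["view"])
    z=np.where(d>0,d,np.nan)
    P=np.stack([x*z,y*z,z],-1)
    return P@T[:3,:3].T+T[:3,3]
def pose():
    T=np.eye(4); T[:3,:3]=robot.read_tcp_rot(); T[:3,3]=robot.read_position(); return T
def grab(name):
    T=pose() if name=="wrist" else None
    p,d=robot.grab_frame(name); return p,d,cloud(name,p,d,T)
E
python3 - <<'E'
from h import *
for n,c in (("scene",[(160,135),(265,235)]),("side",[(225,145)])):
    z=np.load(n+"0.npz"); p=z["p"];P=cloud(n,p,z["d"]); hsv=cv2.cvtColor(p,cv2.COLOR_RGB2HSV)
    for nm,lo,hi in (("blue",105,125),("orange",4,14)):
        m=(hsv[...,0]>=lo)&(hsv[...,0]<=hi)&(hsv[...,1]>150)&(hsv[...,2]>60)&(P[...,2]>0.01)&(P[...,2]<.16)&(P[...,0]<0.8)&(abs(P[...,1])<.6)
        q=P[m]; print(n,nm,m.sum(),np.round(np.nanmedian(q,0),3),np.round(np.nanpercentile(q,3,axis=0),3),np.round(np.nanpercentile(q,97,axis=0),3))
z=np.load("scene0.npz"); a=z["p"][125:270,150:300]; b=z["p"][215:360,240:390]
s=cv2.resize(np.hstack([a,b]),None,fx=2.66,fy=2.66,interpolation=cv2.INTER_CUBIC)
t=np.load("side0.npz")["p"][140:280,215:335]; t=cv2.resize(t,None,fx=3.5,fy=3.5,interpolation=cv2.INTER_CUBIC)
print(s.shape,t.shape)
cv2.imwrite("pics/s1.png",s[:,:,::-1]); cv2.imwrite("pics/t1.png",t[:,:,::-1])
P=cloud("scene",None,z["d"])
for u,v in ((245,150),(256,155),(248,210),(285,232),(285,242)): print(u,v,np.round(P[v,u],3))
E
```

```text
scene blue 89 [0.449 0.282 0.124] [0.421 0.276 0.099] [0.506 0.288 0.132]
scene orange 135 [0.446 0.356 0.114] [0.415 0.182 0.018] [0.579 0.364 0.127]
side blue 0 [nan nan nan] [nan nan nan] [nan nan nan]
side orange 79 [0.483 0.362 0.12 ] [0.438 0.353 0.088] [0.525 0.371 0.127]
(386, 798, 3) (490, 420, 3)
245 150 [0.597 0.199 0.273]
256 155 [0.629 0.184 0.243]
248 210 [0.609 0.205 0.015]
285 232 [0.611 0.057 0.003]
285 242 [0.556 0.022 0.034]
  return np.nanmean(a, axis, out=out, keepdims=keepdims)
  return np.nanmean(a, axis, out=out, keepdims=keepdims)
```

View pics/s1.png

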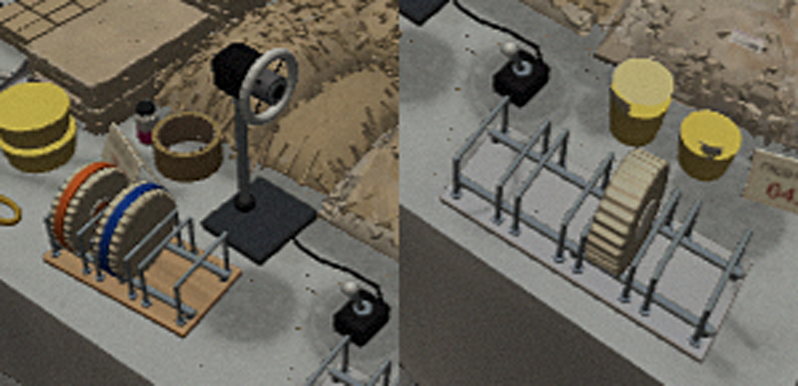

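View pics/t1.png

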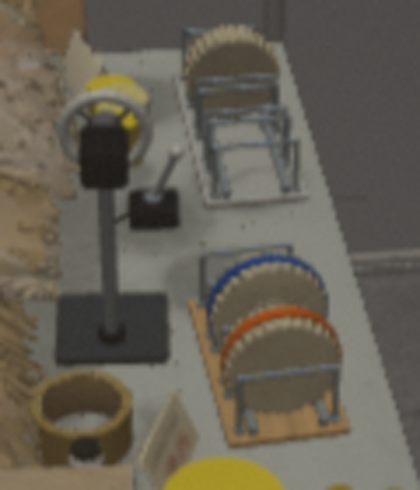

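The orange wheel's +y face looks plain. So does blue's −y face. I'll confirm both once lifted. Now a closer wrist view, moving high over the camera head.

```bash
cat >> h.py <<'E'
def R(phi):  # tool pointing down, tool x at yaw phi (deg)
    a=np.radians(phi); x=np.array([np.cos(a),np.sin(a),0]); z=np.array([0,0,-1.]); return np.stack([x,np.cross(z,x),z],1)
E
python3 - <<'E'
from h import *
p=robot.read_position(); robot.servo_line([p[0],p[1],.40],speed=.3)
robot.goto([.42,.22,.40],R(180)); print(np.round(robot.read_qpos(),1))
a=grab("wrist"); np.savez("w1.npz",p=a[0],d=a[1],P=a[2])
robot.goto([.42,-.05,.40],R(180)); print(np.round(robot.read_qpos(),1))
b=grab("wrist"); np.savez("w2.npz",p=b[0],d=b[1],P=b[2])
print(robot.read_t())
for i,w in enumerate((a,b)): cv2.imwrite(f"pics/w{i+1}.png",cv2.resize(w[0][:,:,::-1],(800,600)))
E
```

```text
[  51.5   -2.8   -5.5   -0.   -87.3 -141.5]
[  20.2   -8.2  -10.2   -0.   -88.  -110.2]
3.8583
```

View pics/w1.png

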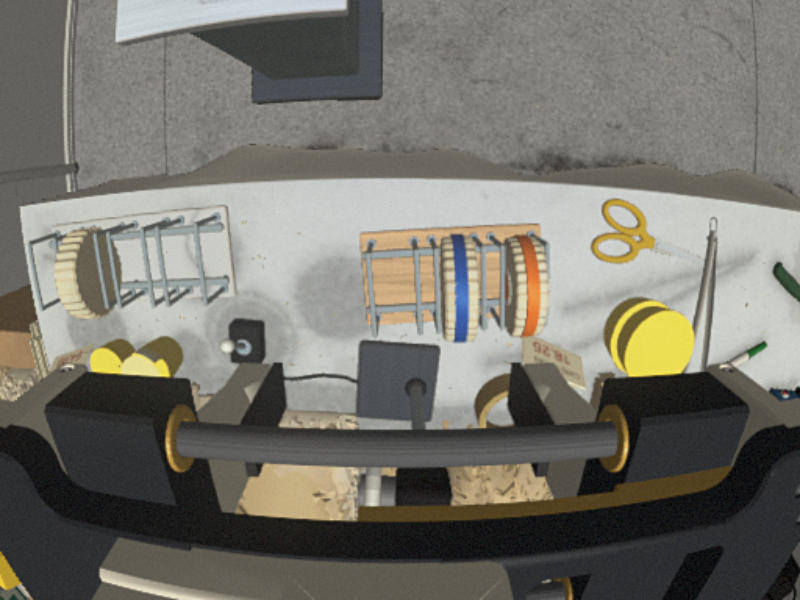

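View pics/w2.png

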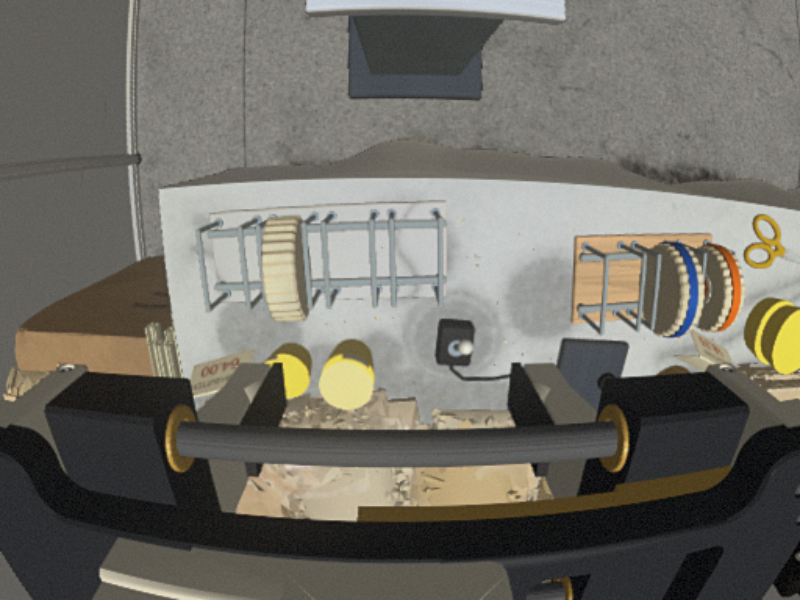

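Wrist views: the label with the orange dot is on orange's −y face (first view, 508,280), and blue's −y face is plain (second view, 668,290). Old wheel in slot 2. The toggle's ball leans towards the robot. Next I fit the poses.

```bash
cat >> h.py <<'E'
from scipy.optimize import differential_evolution
def fit_rack(P,n,x0,y0):
    """hoop tops of an n-slot rack -> x,y,yaw(deg)"""
    q=P.reshape(-1,3); q=q[np.all(np.isfinite(q),1)&(abs(q[:,0]-x0)<.12)&(abs(q[:,1]-y0)<.25)]
    top=q[(q[:,2]>.068)&(q[:,2]<.084)]; leg=q[(q[:,2]>.03)&(q[:,2]<.062)]
    c=(np.arange(n)-(n-1)/2)*.072; h=np.sort(np.r_[c-.0255,c+.0255])
    def sc(v):
        a=np.radians(v[2]); M=np.array([[np.cos(a),np.sin(a)],[-np.sin(a),np.cos(a)]])
        t=(top[:,:2]-v[:2])@M.T; l=(leg[:,:2]-v[:2])@M.T
        g=lambda y:np.exp(-(np.min(abs(y[:,None]-h),1)/.003)**2)
        return -(np.sum(g(t[:,1])*(abs(t[:,0])<.051))+1.*np.sum(g(l[:,1])*np.exp(-((abs(l[:,0])-.046)/.003)**2)))
    r=differential_evolution(sc,[(x0-.05,x0+.05),(y0-.05,y0+.05),(-15,15)],seed=1,popsize=30,tol=1e-5)
    return np.r_[r.x,r.fun,len(top),len(leg)]
def band(p,P,col,y0=None):
    hsv=cv2.cvtColor(p,cv2.COLOR_RGB2HSV); lo,hi={"blue":(105,125),"orange":(4,14)}[col]
    m=(hsv[...,0]>=lo)&(hsv[...,0]<=hi)&(hsv[...,1]>150)&(hsv[...,2]>60)&(P[...,2]>.05)&(P[...,2]<.16)&(P[...,0]<.7)&(abs(P[...,0])>.3)&(abs(P[...,1])<.6)
    q=P[m]; md=np.median(q,0); q=q[abs(q[:,1]-md[1])<.02]; return q
def fit_wheel(q,rad):
    c=q.mean(0); n=np.linalg.svd(q-c)[2][2]; n*=np.sign(n[1]) 
    # circle of known radius in plane y~const: unknown x,z centre
    from scipy.optimize import least_squares
    r=least_squares(lambda s:np.hypot(q[:,0]-s[0],q[:,2]-s[1])-rad,[.46,.072],loss="soft_l1",f_scale=.002).x
    y=c[1]-(n[0]*(r[0]-c[0])+n[2]*(r[1]-c[2]))/n[1]
    return np.r_[r[0],y,r[1]],n,len(q)
E
python3 - <<'E'
from h import *
np.set_printoptions(precision=4,suppress=True)
for f in ("w1","w2"):
    z=np.load(f+".npz"); p,P=z["p"],z["P"]
    print(f,"board",fit_rack(P,3,.46,.28),"disp",fit_rack(P,4,.47,-.12))
    for c,r in (("blue",.0575),("orange",.055)): print(c,*fit_wheel(band(p,P,c),r))
    g=p.max(2)
    reg=lambda x0,x1,y0,y1,z0,z1:(P[...,0]>x0)&(P[...,0]<x1)&(P[...,1]>y0)&(P[...,1]<y1)&(P[...,2]>z0)&(P[...,2]<z1)
    b=P[reg(.5,.65,-.1,.09,.024,.034)&(g<90)]; 
    print("box",len(b),cv2.minAreaRect(b[:,:2].astype(np.float32)*1000))
    t=P[reg(.45,.65,-.1,.09,.075,.105)]; print("ball",len(t),np.median(t,0),t.max(0),t.min(0))
    ft=P[reg(.5,.72,.1,.3,.003,.03)&(g<90)]
    if len(ft)>50: print("foot",len(ft),cv2.minAreaRect(ft[:,:2].astype(np.float32)*1000),np.median(ft[:,2]))
z=np.load("scene0.npz"); P=cloud("scene",None,z["d"]); p=z["p"].astype(int)
m=(P[...,2]>.18)&(P[...,2]<.29)&(P[...,0]>.5)&(P[...,0]<.72)&(P[...,1]>.08)&(P[...,1]<.3)
w=m&(p.min(2)>130); print("ring",w.sum()); q=P[w]; print(np.percentile(q,[3,50,97],axis=0)); c=q.mean(0); print(c,np.linalg.svd(q-c)[2][2])
k=m&(p.max(2)<70); print("head",k.sum(),np.percentile(P[k],[3,50,97],axis=0))
E
```

```text
w1 board [   0.4747    0.2893    3.8378 -855.5407 1773.      729.    ] disp [   0.4493   -0.1347    1.7053 -959.5437 1281.     1275.    ]
blue [0.4755 0.2856 0.0738] [-0.0472  0.9984  0.0322] 320
orange [0.4721 0.3537 0.0711] [-0.0361  0.9949 -0.0939] 448
box 391 ((562.6119995117188, 26.462932586669922), (41.470802307128906, 54.95957565307617), 85.87808227539062)
ball 400 [ 0.4925 -0.0538  0.079 ] [0.5863 0.0346 0.0997] [ 0.4502 -0.0999  0.0751]
foot 1696 ((596.639892578125, 187.84219360351562), (169.73004150390625, 160.33787536621094), 86.28956604003906) 0.016438470382816428
w2 board [   0.4749    0.2882    4.0362 -541.3835 1255.      903.    ] disp [    0.4482    -0.1359     1.7088 -1250.7366  1820.      1023.    ]
blue [0.4743 0.2843 0.0735] [-0.0373  0.9993  0.0091] 264
orange [0.472  0.3476 0.0709] [ 0.0087  0.9816 -0.1909] 291
box 418 ((562.5810546875, 23.625951766967773), (43.175052642822266, 53.78495407104492), 85.9128189086914)
ball 667 [ 0.5374 -0.0755  0.0835] [0.6204 0.0338 0.1005] [ 0.45   -0.1     0.0751]
foot 1289 ((576.861572265625, 200.04324340820312), (156.19528198242188, 151.15908813476562), 68.94635772705078) 0.016326207989834862
ring 55
[[0.5915 0.1936 0.1978]
 [0.616  0.1976 0.2727]
 [0.6407 0.2019 0.2791]]
[0.6159 0.1974 0.25  ] [ 0.0961  0.9954 -0.0048]
head 461 [[0.579  0.1849 0.199 ]
 [0.6072 0.2231 0.2433]
 [0.6565 0.2609 0.2654]]
```

Fits agree: board rack (0.475,0.289) at yaw 3.9°, marble rack (0.448,−0.136) at 1.7°, switch box (0.5626,0.025), lens about (0.619,0.199,0.232) at yaw about −4.5°. Now the switch.

```bash
python3 - <<'E'
from h import *
np.set_printoptions(precision=4,suppress=True)
robot.move_gripper(0)
robot.goto([.485,.031,.25],R(180)); robot.servo_line([.485,.031,.077],speed=.15)
f0=np.array(robot.read_force())
for x in (.53,.55,.56,.567,.572,.577):
    robot.servo_line([x,.031-(x-.485)*.0715,.077],speed=.08); f=np.array(robot.read_force())-f0; print(x,f)
    if abs(f[0])>8: break
robot.servo_line([.52,.03,.077],speed=.15); robot.servo_line([.46,.03,.30],speed=.25)
a=grab("wrist"); p,P=a[0],a[2]
t=P[(P[...,0]>.5)&(P[...,0]<.66)&(P[...,1]>-.02)&(P[...,1]<.07)&(P[...,2]>.08)&(P[...,2]<.105)]; print(len(t),np.median(t,0))
robot.move_gripper(.57); print(robot.read_grip_width(),robot.read_t())
cv2.imwrite("pics/sw.png",cv2.resize(p[:,:,::-1],(800,600)))
E
```

```text
0.53 [-0.1349 -0.4495 -0.5421]
0.55 [-0.3308 -0.5159 -1.052 ]
0.56 [-0.6028  0.095  -0.1904]
0.567 [-0.7401 -0.3244  0.0732]
0.572 [-1.1531  0.1704  0.2906]
0.577 [-6.2031  0.0051  2.2953]
6 [0.5946 0.029  0.0911]
0.5717942804842474 12.1167
```

```bash
cat >> h.py <<'E'
def pick(x,y,zc,yaw,up=.32,opening=.55):
    robot.move_gripper(opening)
    robot.goto([x,y,.26],R(180+yaw)); robot.servo_line([x,y,.14],speed=.2)
    f0=np.array(robot.read_force()); robot.servo_line([x,y,zc+.018],speed=.06)
    print("df",np.round(np.array(robot.read_force())-f0,2),"pos",np.round(robot.read_position(),4))
    robot.move_gripper(0); robot.dwell(.2); print("width mm",88*robot.read_grip_width(),"ff",robot.read_finger_force())
    robot.servo_line([x,y,zc+.05],speed=.08); robot.servo_line([x,y,up],speed=.2)
    print("held",88*robot.read_grip_width(),np.round(robot.read_force(),2),robot.read_t())
E
python3 - <<'E'
from h import *
pick(.475,.285,.0735,3)
for n in ("scene","side"):
    p,d,P=grab(n); np.savez(n+"1.npz",p=p,d=d)
a=np.load("scene1.npz")["p"][90:260,140:330]; b=np.load("side1.npz")["p"][90:260,200:390]
cv2.imwrite("pics/lift.png",cv2.resize(np.hstack([a,b]),None,fx=2.1,fy=2.1,interpolation=cv2.INTER_CUBIC)[:,:,::-1])
E
```

```text
df [-1.32 -0.35 -0.82] pos [0.4752 0.2852 0.0917]
width mm 34.59295610290153 ff 29.718139021424577
held 34.85276835749355 [-0.72 -0.19 -3.68] 17.3917
```

View pics/lift.png

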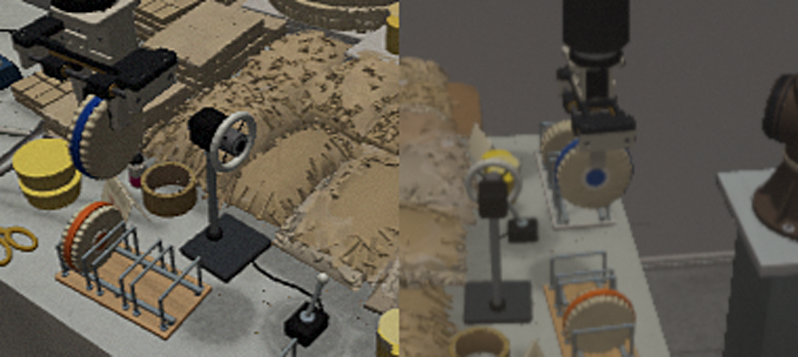

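Blue is held with its label towards +y (side view), orange's label faces −y, and the toggle is on. Now the blue inspection.

```bash
cat >> h.py <<'E'
LY=-4.5; IP=[.609,.064,.250]
def inspect(phis):
    robot.servo_line([.46,.062,.32],R(phis[0]),speed=.2)
    robot.servo_line(IP,speed=.12)
    for f in phis:
        robot.goto(IP,R(f)); robot.dwell(1.4); print(f,"q6",np.round(robot.read_qpos()[5],1),np.round(robot.read_position(),4),88*robot.read_grip_width())
E
python3 - <<'E'
from h import *
inspect([180+LY])
p,d,P=grab("scene"); np.savez("scene2.npz",p=p,d=d)
m=(P[...,2]>.18)&(P[...,2]<.29)&(P[...,0]>.5)&(P[...,0]<.72)&(P[...,1]>.15)&(P[...,1]<.3)&(p.min(2)>130)
print(m.sum(),np.median(P[m],0))
hsv=cv2.cvtColor(p,cv2.COLOR_RGB2HSV); b=(hsv[...,0]>=105)&(hsv[...,0]<=125)&(hsv[...,1]>150)&(P[...,2]>.12)&(P[...,2]<.32)&(P[...,1]<.12)&(P[...,1]>0)
q=P[b]; print(b.sum(),np.percentile(q,[3,50,97],axis=0).round(3))
cv2.imwrite("pics/i1.png",cv2.resize(p[100:260,180:380],(800,640)[:2])[:600,:,::-1])
print(robot.read_t())
E
```

```text
175.5 q6 -118.8 [0.609 0.064 0.25 ] 34.77740456872247
61 [0.61345134 0.19749751 0.2674518 ]
189 [[-0.036  0.06   0.211]
 [ 0.554  0.068  0.277]
 [ 0.599  0.09   0.318]]
21.9833
```

View pics/i1.png

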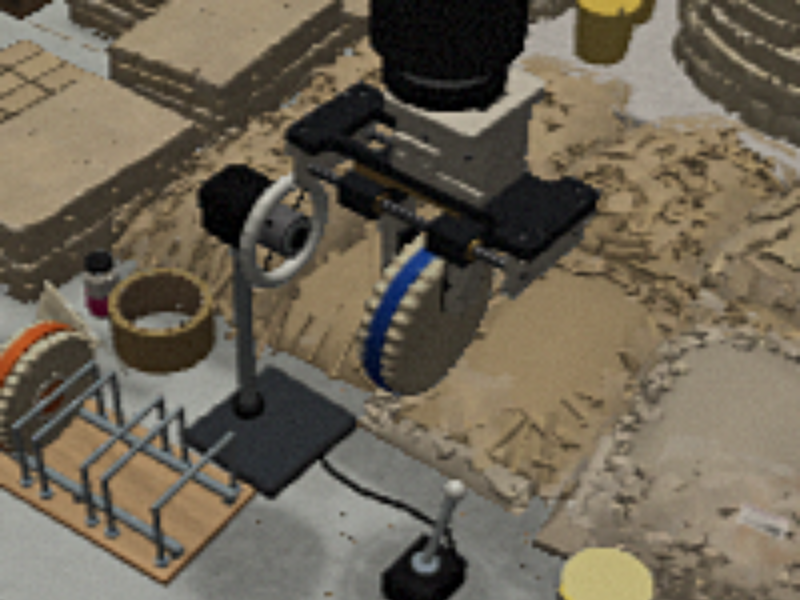

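```bash
python3 - <<'E'
from h import *
np.set_printoptions(precision=4,suppress=True)
for f in (-90+LY,LY):
    robot.goto(IP,R(f)); robot.dwell(1.4); print(f,robot.read_qpos()[5],robot.read_position(),88*robot.read_grip_width())
robot.servo_line([.46,.062,.32],speed=.15); robot.servo_line([.45,.12,.34],R(1.7),speed=.2)
p,d,P=grab("scene"); p2,d2,P2=grab("wrist"); np.savez("w3.npz",p=p2,d=d2,P=P2)
cv2.imwrite("pics/w3.png",cv2.resize(p2[:,:,::-1],(800,600)))
print("now",fit_rack(P,4,.448,-.136)); print("wrist",fit_rack(P2,4,.448,-.136))
print("ref",fit_rack(cloud("scene",None,np.load("scene0.npz")["d"]),4,.448,-.136))
print(fit_rack(P,3,.475,.289)); print(robot.read_t(),88*robot.read_grip_width())
E
```

```text
-94.5 -28.75170050611847 [0.609 0.064 0.25 ] 34.936312236043
-4.5 61.24727391145335 [0.609 0.064 0.25 ] 34.67523167244467
now [   0.4465   -0.1365    1.6805 -595.0654  741.      534.    ]
wrist [    0.4517    -0.135      1.7406 -1351.3645  1708.      1119.    ]
ref [   0.4465   -0.1364    1.6038 -601.6976  754.      535.    ]
[   0.4995    0.2954    1.1342 -307.3072  562.      450.    ]
29.3917 35.09467857961979
```

Marble rack unmoved. Place blue in slot 0.

```bash
cat >> h.py <<'E'
def place(x,y,phi,zc,open_=.58):
    robot.servo_line([x,y,.30],R(phi),speed=.2); robot.servo_line([x,y,.165],speed=.2)
    robot.dwell(.2); f0=np.array(robot.read_force()); robot.servo_line([x,y,zc+.018+.012],speed=.06)
    z=zc+.018+.012
    while z>zc+.018-.006:
        f=np.array(robot.read_force())-f0
        if np.linalg.norm(f)>5: break
        z-=.002; robot.servo_line([x,y,z],speed=.03)
    print("z",z,"f",np.round(np.array(robot.read_force())-f0,2))
    robot.move_gripper(open_); robot.dwell(.3); robot.servo_line([x,y,z+.06],speed=.1); robot.servo_line([x,y,.32],speed=.25)
    print(robot.read_t())
E
python3 - <<'E'
from h import *
np.set_printoptions(precision=4,suppress=True)
place(.4458,-.0275,1.7,.0735)
robot.goto([.44,.15,.40],R(180+2))
p,d,P=grab("wrist"); np.savez("w4.npz",p=p,d=d,P=P); cv2.imwrite("pics/w4.png",cv2.resize(p[:,:,::-1],(800,600)))
print(fit_rack(P,4,.448,-.136)); print(fit_rack(P,3,.475,.289))
for c,r in (("blue",.0575),("orange",.055)): print(c,*fit_wheel(band(p,P,c),r))
print(robot.read_t())
E
```

```text
z 0.09149999999999998 f [ 4.29 -0.01  5.  ]
36.4333
[   0.4492   -0.1349    1.7868 -797.3337 1315.      946.    ]
[   0.4999    0.2954    1.369  -842.341  1785.      946.    ]
blue [ 0.4482 -0.0274  0.0739] [-0.018   0.9998  0.0124] 358
orange [0.5008 0.3593 0.0709] [ 0.0097  0.9955 -0.0943] 407
39.4167
```

View pics/w4.png

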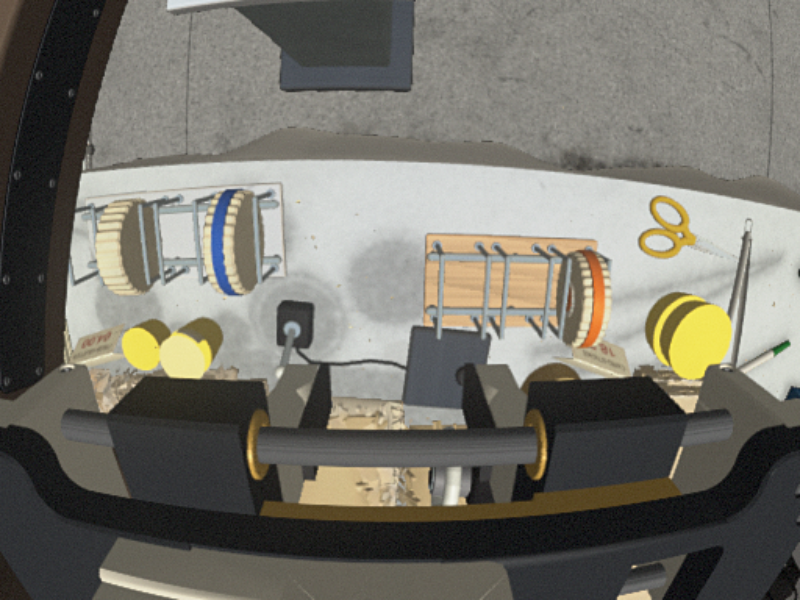

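Blue stands well in slot 0 at (0.448,−0.027,0.074), with the picture showing it at (232,242). The wooden rack has been nudged to (0.500,0.295), and orange is now at (0.501,0.359). Pick orange.

```bash
python3 - <<'E'
from h import *
np.set_printoptions(precision=4,suppress=True)
pick(.500,.361,.071,1.4)
robot.servo_line([.44,.33,.35],speed=.2)
robot.goto([.44,.2,.36],R(LY-90)); robot.goto([.44,.1,.36],R(LY))
print(88*robot.read_grip_width(),robot.read_qpos()[5])
inspect([LY,LY-90,LY-180])
robot.servo_line([.46,.062,.32],speed=.15); robot.servo_line([.44,.16,.38],R(181.7),speed=.2)
p,d,P=grab("scene"); np.savez("scene3.npz",p=p,d=d); print(fit_rack(P,4,.448,-.136))
p2,d2,P2=grab("wrist"); print(fit_rack(P2,4,.448,-.136))
print(88*robot.read_grip_width(),robot.read_t())
cv2.imwrite("pics/w5.png",cv2.resize(p2[:,:,::-1],(800,600)))
E
```

```text
df [-1.56 -1.11 -1.6 ] pos [0.5002 0.3612 0.0893]
width mm 36.04914816761496 ff 29.190982668078505
held 35.18184124945867 [ 0.34  0.01 -3.51] 47.2333
35.68734950686581 47.47587433530901
-4.5 q6 61.2 [0.609 0.064 0.25 ] 35.094662908090015
-94.5 q6 -28.8 [0.609 0.064 0.25 ] 34.52678871859225
-184.5 q6 -118.8 [0.609 0.064 0.25 ] 34.87030831515692
[   0.4465   -0.1364    1.5755 -547.2867  799.      571.    ]
[   0.4493   -0.1348    1.7694 -921.3726 1519.     1010.    ]
34.683894662974105 62.0333
```

View pics/w5.png

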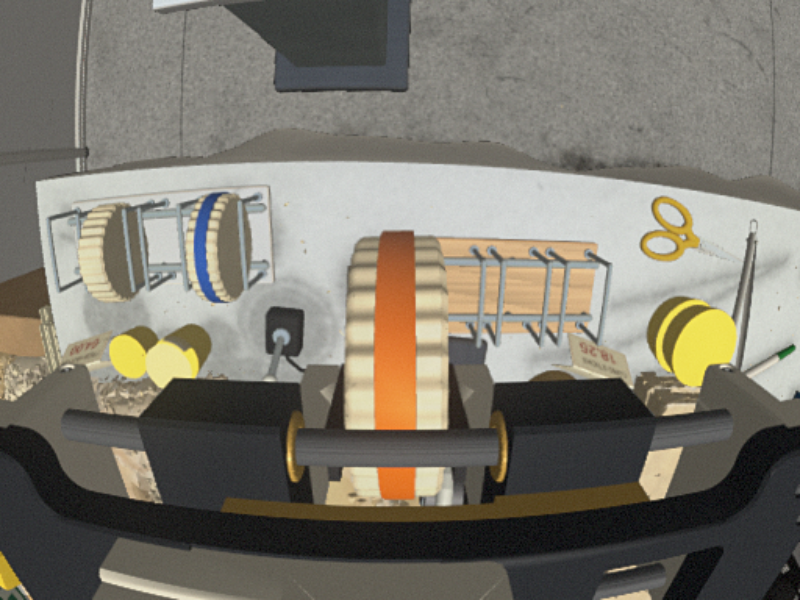

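The orange wheel is held straight in the fingers (400,350), and the marble rack is unchanged. Place orange in slot 3.

```bash
python3 - <<'E'
from h import *
np.set_printoptions(precision=4,suppress=True)
place(.452,-.243,181.7,.071,.55)
robot.goto([.42,-.05,.40],R(180))
p,d,P=grab("wrist"); print(fit_rack(P,4,.448,-.136))
for c,r in (("blue",.0575),("orange",.055)): print(c,*fit_wheel(band(p,P,c),r))
t=P[(P[...,0]>.5)&(P[...,0]<.66)&(P[...,1]>-.02)&(P[...,1]<.07)&(P[...,2]>.08)&(P[...,2]<.105)]; print(len(t),np.median(t,0))
print(robot.read_t()); cv2.imwrite("pics/w6.png",cv2.resize(p[:,:,::-1],(800,600)))
E
```

```text
z 0.08899999999999998 f [-2.04  3.4  12.03]
70.3833
[    0.4481    -0.1361     1.6309 -1102.2887  1841.       757.    ]
blue [ 0.448  -0.03    0.0739] [-0.0208  0.9995 -0.0219] 410
orange [ 0.4539 -0.241   0.071 ] [-0.0468  0.9962  0.0738] 428
42 [0.5912 0.0171 0.0936]
71.2917
```

View pics/w6.png

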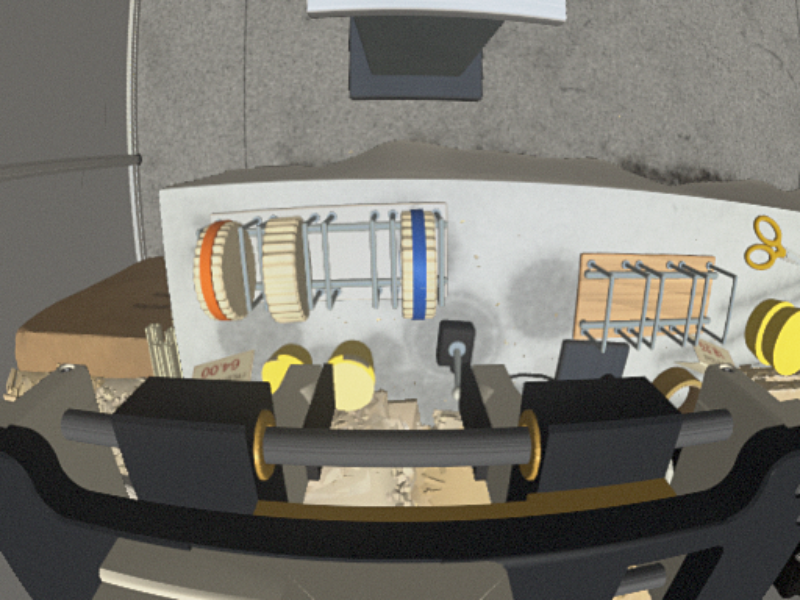

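Orange stands in slot 3 at (0.454,−0.241,0.071), seen at (220,270), and blue and the old wheel are still in place. Before switching off I check the free space behind the toggle.

```bash
python3 - <<'E'
from h import *
np.set_printoptions(precision=3,suppress=True,linewidth=150)
P=cloud("scene",None,np.load("scene0.npz")["d"])
for x in np.arange(.60,.76,.02):
    print(round(x,2),[np.round(np.nanmax(np.r_[P[(abs(P[...,0]-x)<.01)&(abs(P[...,1]-y)<.012)][:,2],-1]),3) for y in (-.07,-.045,-.02,.0,.02,.04,.065,.09,.12)])
E
```

```text
0.6 [np.float64(0.086), np.float64(0.088), np.float64(0.005), np.float64(0.005), np.float64(0.005), np.float64(0.002), np.float64(0.005), np.float64(0.005), np.float64(0.006)]
0.62 [np.float64(0.003), np.float64(0.007), np.float64(0.005), np.float64(0.004), np.float64(0.006), np.float64(0.008), np.float64(0.008), np.float64(0.008), np.float64(0.007)]
0.64 [np.float64(0.06), np.float64(0.013), np.float64(0.014), np.float64(0.004), np.float64(0.007), np.float64(0.016), np.float64(0.004), np.float64(0.003), np.float64(0.004)]
0.66 [np.float64(0.065), np.float64(0.05), np.float64(0.021), np.float64(0.016), np.float64(0.022), np.float64(0.033), np.float64(0.008), np.float64(0.046), np.float64(0.036)]
0.68 [np.float64(0.078), np.float64(0.075), np.float64(0.051), np.float64(0.045), np.float64(0.048), np.float64(0.049), np.float64(0.055), np.float64(0.057), np.float64(0.051)]
0.7 [np.float64(0.08), np.float64(0.069), np.float64(0.061), np.float64(0.06), np.float64(0.062), np.float64(0.062), np.float64(0.062), np.float64(0.067), np.float64(0.062)]
0.72 [np.float64(0.084), np.float64(0.077), np.float64(0.066), np.float64(0.071), np.float64(0.071), np.float64(0.067), np.float64(0.076), np.float64(0.075), np.float64(0.07)]
0.74 [np.float64(0.085), np.float64(0.075), np.float64(0.076), np.float64(0.069), np.float64(0.068), np.float64(0.067), np.float64(0.075), np.float64(0.072), np.float64(0.074)]
0.76 [np.float64(0.088), np.float64(0.086), np.float64(0.076), np.float64(0.078), np.float64(0.072), np.float64(0.072), np.float64(0.073), np.float64(0.068), np.float64(0.081)]
```

```bash
python3 - <<'E'
from h import *
np.set_printoptions(precision=4,suppress=True)
robot.move_gripper(0)
robot.servo_line([.46,.02,.32],R(180),speed=.25); robot.servo_line([.632,.021,.25],speed=.25); robot.servo_line([.632,.021,.077],speed=.12)
f0=np.array(robot.read_force())
for x in (.60,.57,.56,.555,.55,.546):
    robot.servo_line([x,.021+(.632-x)*.0715,.077],speed=.08); f=np.array(robot.read_force())-f0; print(x,f)
    if abs(f[0])>5: break
robot.servo_line([.60,.022,.077],speed=.12); robot.servo_line([.61,.022,.25],speed=.2); robot.servo_line([.42,.03,.38],speed=.25)
robot.goto([.42,-.05,.40],R(180)); robot.dwell(.5)
p,d,P=grab("wrist"); print(fit_rack(P,4,.448,-.136))
for c,r in (("blue",.0575),("orange",.055)): print(c,*fit_wheel(band(p,P,c),r))
t=P[(P[...,0]>.5)&(P[...,0]<.66)&(P[...,1]>-.02)&(P[...,1]<.07)&(P[...,2]>.08)&(P[...,2]<.105)]; print(len(t),np.median(t,0),robot.read_t())
E
```

```text
0.6 [-1.5775 -0.1251 -1.4981]
0.57 [-0.5274 -0.3908  0.1453]
0.56 [ 0.077  -0.4061  0.3413]
0.555 [-1.2075 -0.9782 -1.2249]
0.55 [ 4.4815 -1.5208 -1.3335]
0.546 [11.7196 -2.9329 -4.102 ]
[    0.4481    -0.1361     1.6456 -1111.2704  1879.       679.    ]
blue [ 0.448  -0.0298  0.0739] [-0.0249  0.9993 -0.0286] 400
orange [ 0.4538 -0.2408  0.0711] [-0.0482  0.9959  0.0764] 421
78 [0.5299 0.026  0.0947] 81.0833
```

The ball is at x = 0.530, so the light is off, and both wheels are seated. Handing in.

```bash
python3 -c "
from rig import robot
print(robot.job_done())"
```

```text
the job is handed in; nothing more can be done
None
```

I handed the job in at about 81 s of robot time, and the rig returned no verdict: blue then orange were each shown to the lens label, edge, back with the light on, now stand in marble slots 0 and 3, red was not in the rack today, the earlier wheel still stands in slot 2, and the ring light is off.

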